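# Set a lens focus ring to its index and lock it

### The job

The silver lens in the vise has a sprung, stiff-turning focus ring on top. With light fingertip pressure on its rim (never more than about 15 newtons) turn the ring until its red line points straight at the brass pointer; then push the red lock tab fully home against the ring, gently, so that the setting is locked. Do not lock the ring off its mark, and leave the other things on the bench where they lie.

Things in the scene. Friction and masses are not known exactly. Their poses are not given: they have to be found in the camera images.
- ring_axis (a point): Point on the vertical axis of the focus ring, at the height of its top face at rest (153 to 168 mm above the bench), fixed to the lens, which is clamped upright in the black vise. x points to the brass pointer, y is 90 degrees counter-clockwise from x seen from above, z is up.
- ring: Focus ring: flat-topped solid disc 110 mm across, 20 mm thick, grey cap flush in its middle; too wide to grip. Turns both ways, stays where left. Drag 0.18 N m (about 4 N at 43 mm radius); a fingertip pressed too lightly slips. Spring-carried: sinks from about 2.5 N of push, then 9 N per mm, hard stop at 3 mm. Over 15 N of contact force harms it. Origin on the axis, 108 mm below the top.
- pointer (a point): The place at the ring's top edge (55 mm from the axis) that the tip of the brass cone pointer indicates; fixed to the lens. The cone and its bracket stand 57 to 74 mm from the axis and do not rise above the ring's top.
- mark (a point): Outer end, at the ring's top edge 55 mm from the axis, of the red line engraved across the rim (4 mm wide, 35 to 54 mm from the axis); turns with the ring and must come to pointer. At the start it is 25 to 72 degrees counter-clockwise from the pointer seen from above.
- lock: Lock: grey shoe with a red tab on a rail on the -y side of the lens (y of ring_axis). Slides 17.5 mm along +y, straight at the ring's axis, to a hard stop where the shoe touches the ring; friction about 3 N; stays where left. Never push it with over 25 N. The rail lies 28 mm below the ring's top and ends 127 mm from the axis. Its origin is on the ring's axis when open.
- lock_tab (a point): Centre of the top of the red lock tab, an upright plate 22 mm wide and 8 mm thick along its slide, rising 20 mm above the ring's top. Open, it is 96 mm from the ring's axis (outer face 100 mm); fully home 78.5 mm.
- spanner: brass spanner wrench, bar 110 x 14 x 6 mm with two pins, loose; origin at the centre of its underside; to be left alone
- rear_cap: grey plastic rear cap, 64 mm across, 16 mm high, loose; origin at the centre of its underside; to be left alone
- uv_filter: clear glass UV filter in a black rim, 68 mm across, 7 mm high, loose; origin at the centre of its underside; to be left alone
- step_ring: steel step-down ring, 72 mm across, 6 mm high, loose; origin at the centre of its underside; to be left alone
- driver: small screwdriver, 140 mm long, loose; origin at the centre of its underside; to be left alone
- tray: blue parts tray 110 x 80 x 22 mm, loose; origin at the centre of its underside; to be left alone
- spare_lens: black spare lens standing upright, 72 mm across, 60 mm high, loose; origin at the centre of its underside; to be left alone

How it is judged:
On the way, in this order (a step that is already met when the one before it is completed fails the run):
1. the red line faces the pointer while the lock is still open (horizontal distance between mark and pointer below 0.004 m and y of lock_tab in the frame of ring_axis below -0.091 m), for 0.3 s.
2. the lock is pushed home with the red line still at the pointer (horizontal distance between mark and pointer below 0.004 m and y of lock_tab in the frame of ring_axis above -0.0805 m), for 0.2 s.
At the end, for the whole second after the job is handed in: The outer end of the red line is within 4 mm of the place the pointer indicates, and the lock is pushed home (at least 15.5 of its 17.5 mm) (all of step 2); the robot touches nothing.
It fails at once if the robot bears on the ring with more than 15 N (contact force between ring and the fingers above 15 N or contact force between ring and the arm above 15 N).
It fails at once if the robot bears on the lock with more than 25 N (contact force between lock and the fingers above 25 N or contact force between lock and the arm above 25 N).
It fails at once if the lock is pushed in while the red line is off the pointer by over 6 mm (horizontal distance between mark and pointer above 0.006 m and y of lock_tab in the frame of ring_axis above -0.089 m).
It fails at once if one of the other things on the bench is moved by over 15 mm (distance of any of spanner, rear_cap, uv_filter, step_ring, driver, tray, spare_lens from where it was at the start of the episode above 0.015 m).
It also fails if it takes over 72 s, if anything falls off the work surface, if the arm or the gripper's body presses on something with over 40 N, if the wrist force passes 120 N, or if a joint passes its speed limit or range.

### The arm

A 6-joint arm with a two-finger parallel gripper is mounted at the origin on the work surface. World frame = base frame: x ahead of the robot, y to its left, z up, the work surface at z = 0. Lengths are in m, angles in rad, forces in N, time in s.
With the tool pointing down it reaches from about 0.3 to 0.775 m from the base axis. Payload 14.6 kg.
Tool frame: the origin (TCP) lies midway between the tips of the shut fingers; the grasp point (between the pads) lies 19 mm behind it (ctrl.hold_point_z is the distance from the TCP to the grasp point, in m); z points along the fingers, x is the direction in which the jaws open and shut, and the axes are right-handed (so a half turn about z gives the same grasp; the last joint's range is limited). The gripper opens to 94 mm and grips with 3 to 60 N. Pads are 16 mm wide; open, the fingers measure 119 mm over their backs; the gripper's body (75 mm by 177 mm) begins 78 mm behind the grasp point.
Start: joints at [-1.332, 0.3, 1.521, -0, 1.321, -0.067], TCP at [0.166, -0.524, 0.205] pointing down, gripper open.
Joint ranges: [-3.03, 3.03], [-0.79, 2.21], [0.23, 2.52], [-1.04, 4.18], [0, 3.07], [-2.55, 2.55]. Speed limits (rad/s): [2.22, 2.22, 2.57, 3.14, 3.14, 3.14].

### API

Orientations are given as [roll, pitch, yaw] about the fixed x, y, z axes, in that order (R = Rz(yaw) Ry(pitch) Rx(roll)).
In Python, from station import ctrl, viewer, ticket, nets gives the robot as it stands.
- The arm moves only by the tool carry_out, never from a script. Its argument "commands" is one flat list of numbers, 7 for each row, row after row: the closure, from -1 (fully open) to 1 (shut), so that 0 is half open, then the shift along the world's x, y, z in cm, then the turn, a rotation vector about the world's x, y, z in rad. In form: [gripper, tx, ty, tz, ax, ay, az, gripper, tx, ty, tz, ax, ay, az, ...]. A call has 1 to 12 rows; each row is the pose to reach, as a shift and turn from the pose measured when the call began; what a row does not reach only later rows make up. A row lasts 1/12 s, in which the tool goes at most 41.7 mm and 7.16 degrees, less where a joint would pass 70% of its speed; a pose out of reach is approached as far as the arm can. A call with a gripper value outside its range is refused whole. The fingers move at their own pace and stop on an object; "force" is the grip in N (left out, the last holds). Time passes only in rows, so rows that repeat a pose let the fingers close. It gives the time, the measured TCP pose, the force and the opening at its end, in the units of the state.
- ctrl.get_obs(): the state, without advancing time (a new reading comes with each control period).
- viewer.camera(name): name is "scene" or "top"; returns (picture, depth): 420x560x3 uint8, blue, green, red; 420x560 float32, m along the optical axis (not along the pixel's ray), 0 where there is no reading.
- viewer.camera_info(name): a dict with "fx", "fy", "cx", "cy" (pixels), "R" (3x3) and "t" (3): a world point X has camera coordinates R X + t. Camera axes: x right, y down, z forward; pixel columns grow to the right and rows downward; lengths in m; the calibration is good to about 2 mm. A picture is of the moment at which its call begins. camera_info takes no time and is no camera call.
- ticket.hand_in(): hands the job in, once; it reports no verdict.
Trained networks look in the newest picture that a camera, given by its name, has taken for a name from the list of things; names that differ only in an ending like _2 or _b are one class to them, and where a whole thing is asked for, a point or a joint stands for the part that bears it (a point fixed in the world has none). Each returns a list of dicts, best first, with "confidence" (0 to 1); they miss things now and then, are a little off and sometimes report something else, mostly with a low value. They report only what shows in the picture. A call takes as long as a camera call.
- nets.silhouettes(camera, thing): "region" (420x560 bool, what is visible of it) and "extent" ([left, top, right, bottom] in pixels, round what is visible of it).
The state is a dict: "time_s": time; "qpos": joint angles; "joint_vel": joint speeds; "tau": joint torques, N m; "ee_pos": TCP position; "eef_rot": TCP orientation; "force": force on the tool from outside, world axes, zero at the start; "moment": the same for the moment, N m; "grip_width": finger opening in m.
Only numpy, scipy, OpenCV 4.12 (cv2) and the standard library are available. Lean on these libraries where they do the work, as an engineer would, in place of code of your own. Each camera call takes 0.05 s, during which the arm holds its last target. There are 200 camera calls.

## Working session

There is one attempt and no reset: what is moved stays moved. The work goes in short steps, Python scripts to look and compute and a tool call to move; the robot and the scene stay as the last step left them, time stands still between calls to the robot, and variables do not carry over. Pictures are saved under pics/ and viewed, about 8 in all and at most 12, crops included, and the job is handed in when it is done.

Besides the shell and the picture viewer there is one more tool, called after ">>>" as name(argument=value, ...) on one line, values as JSON. carry_out: Moves the arm, as the interface text tells. Its arguments: {"type":"object","properties":{"commands":{"type":"array","items":{"type":"number"}},"force":{"type":"number"}},"required":["commands"]}

```bash
mkdir -p pics; ls; python3 - <<'E'
from station import ctrl, viewer, ticket, nets
import cv2
for n in("top","scene"):
    p,d=viewer.camera(n); cv2.imwrite(f"pics/{n}0.png",p)
    i=viewer.camera_info(n); print(n,i)
o=ctrl.get_obs();print(o)
E
```

```text
pics
top {'fx': 417.3811785329526, 'fy': 417.3811785329526, 'cx': 279.1961936096875, 'cy': 214.27393682205616, 'R': array([[ 0.03504057, -0.99937864,  0.00380819],
       [-0.97857345, -0.0350842 , -0.20288693],
       [ 0.20289447,  0.00338267, -0.97919477]]), 't': array([-0.04135641,  0.52228536,  1.08720858])}
scene {'fx': 462.2513133402423, 'fy': 462.2513133402423, 'cx': 277.6386636474651, 'cy': 207.50315518893032, 'R': array([[ 0.82032398,  0.5718757 , -0.00517163],
       [ 0.44566323, -0.64489401, -0.62088324],
       [-0.35840319,  0.50702061, -0.783886  ]]), 't': array([-0.42409519, -0.14602123,  1.74368178])}
{'time_s': 0.1, 'qpos': array([-1.33158765e+00,  3.00428405e-01,  1.52149934e+00, -1.34426954e-05,
        1.32070001e+00, -6.66068141e-02]), 'joint_vel': array([-0.00135919, -0.00164385, -0.00016047, -0.00118901, -0.00126446,
        0.00185524]), 'tau': array([ 1.75353922e-03, -5.32645261e+01, -3.53283119e+01,  7.09377229e-02,
        2.34889443e-02, -6.12044687e-05]), 'ee_pos': array([ 0.16552505, -0.5242617 ,  0.20494433]), 'eef_rot': array([-3.14153675e+00,  1.03367644e-03, -1.26497748e+00]), 'force': array([-0.73849892,  0.54788414,  0.91170615]), 'moment': array([ 0.00151383, -0.07581957,  0.02529698]), 'grip_width': 0.09409520367556137}
```

View pics/top0.png

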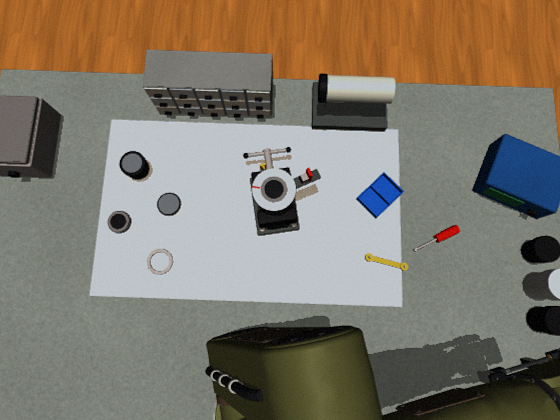

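View pics/scene0.png

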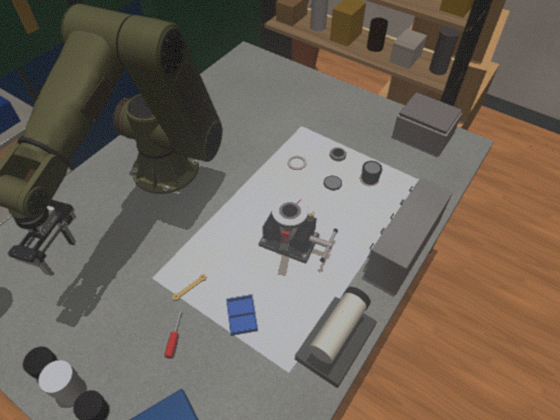

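The top view shows the ring at about (274,189), the brass pointer near (263,166), the red mark near (256,187) and the lock tab near (310,173). I'll measure these next.

```bash
cat > h.py <<'E'
from station import ctrl, viewer, ticket, nets
import numpy as np, cv2
def toworld(cam,u,v,z):
    "pixel ray to horizontal plane z"
    i=viewer.camera_info(cam);R=i["R"];c=-R.T@i["t"]
    u=np.atleast_1d(u).astype(float);v=np.atleast_1d(v).astype(float)
    r=np.stack([(u-i["cx"])/i["fx"],(v-i["cy"])/i["fy"],np.ones_like(u)],1)@R
    return c+r*((z-c[2])/r[:,2])[:,None]
def cloud(cam,d,m):
    i=viewer.camera_info(cam);v,u=np.nonzero(m&(d>0));z=d[v,u]
    P=np.stack([(u-i["cx"])/i["fx"]*z,(v-i["cy"])/i["fy"]*z,z],1)
    return (P-i["t"])@i["R"],u,v
def project(cam,X):
    i=viewer.camera_info(cam);p=i["R"]@np.asarray(X)+i["t"];return i["fx"]*p[0]/p[2]+i["cx"],i["fy"]*p[1]/p[2]+i["cy"]
E
python3 - <<'E'
from h import *
for n,(x0,y0,x1,y1) in {"top":(235,140,335,240),"scene":(250,190,350,270)}.items():
    p,d=viewer.camera(n)
    c=cv2.resize(p[y0:y1,x0:x1],None,fx=6,fy=6,interpolation=cv2.INTER_CUBIC); cv2.imwrite(f"pics/{n}1.png",c)
    for t in("ring","lock","pointer"):
        for s in nets.silhouettes(n,t)[:1]:
            m=s["region"];P,u,v=cloud(n,d,m)
            print(n,t,s["confidence"],s["extent"],m.sum(),np.median(P,0).round(4),np.percentile(P[:,2],[50,70,95]).round(4))
    sub=np.zeros(p.shape[:2],bool);sub[y0:y1,x0:x1]=1
    q=p.astype(int);red=sub&(q[...,2]>1.7*q[...,1])&(q[...,2]>1.7*q[...,0])&(q[...,2]>80)
    P,u,v=cloud(n,d,red)
    for a in zip(u,v,P.round(4).tolist(),p[v,u].tolist()):print(*a)
E
```

```text
top ring 0.77 [253.0, 172.1, 297.1, 214.6] 1538 [ 0.5616 -0.0076  0.1652] [0.1652 0.1663 0.1683]
top lock 0.64 [301.3, 169.2, 312.5, 181.6] 156 [ 0.5999 -0.0887  0.1589] [0.1589 0.1634 0.1859]
top pointer 0.73 [248.1, 163.0, 320.3, 211.9] 1778 [ 0.5715 -0.0143  0.1649] [0.1649 0.1661 0.1686]
307 168 [0.6767, -0.0994, -0.0023] [60, 59, 179]
308 168 [0.6143, -0.0901, 0.1881] [8, 17, 193]
309 168 [0.6166, -0.093, 0.1816] [108, 109, 189]
307 169 [0.6135, -0.088, 0.1824] [0, 8, 189]
308 169 [0.6124, -0.0903, 0.1861] [6, 11, 198]
309 169 [0.614, -0.093, 0.1814] [38, 41, 181]
307 170 [0.6102, -0.0879, 0.1849] [0, 3, 136]
308 170 [0.6099, -0.0903, 0.1858] [13, 20, 201]
309 170 [0.6101, -0.0928, 0.1856] [43, 47, 194]
307 171 [0.6085, -0.0882, 0.1819] [11, 10, 106]
308 171 [0.607, -0.0903, 0.187] [0, 14, 197]
309 171 [0.6073, -0.0928, 0.1862] [10, 18, 202]
310 171 [0.6083, -0.0955, 0.1834] [21, 22, 170]
307 172 [0.6084, -0.0887, 0.1741] [0, 0, 95]
308 172 [0.6052, -0.0905, 0.1844] [13, 23, 187]
309 172 [0.6052, -0.093, 0.1849] [13, 21, 198]
310 172 [0.605, -0.0954, 0.1858] [14, 21, 184]
311 17
[... 1810 characters left out ...]
 -0.1016, 0.1881] [71, 72, 125]
282 232 [0.6045, -0.1019, 0.1914] [67, 67, 157]
283 232 [0.606, -0.099, 0.1893] [70, 71, 167]
284 232 [0.6077, -0.0964, 0.1876] [70, 74, 169]
285 232 [0.6098, -0.0943, 0.1869] [70, 69, 166]
286 232 [0.6122, -0.0928, 0.1871] [75, 73, 168]
287 232 [0.6149, -0.0916, 0.1879] [70, 72, 171]
288 232 [0.6164, -0.0888, 0.1858] [73, 75, 161]
283 233 [0.6052, -0.0978, 0.1822] [68, 65, 120]
284 233 [0.6082, -0.0971, 0.1838] [67, 67, 127]
285 233 [0.6107, -0.0957, 0.1843] [68, 70, 142]
286 233 [0.6143, -0.0959, 0.1874] [68, 67, 151]
287 233 [0.6169, -0.0946, 0.188] [74, 75, 168]
288 233 [0.6192, -0.0929, 0.1878] [65, 68, 156]
287 234 [0.6173, -0.0951, 0.1839] [61, 62, 112]
```

View pics/top1.png

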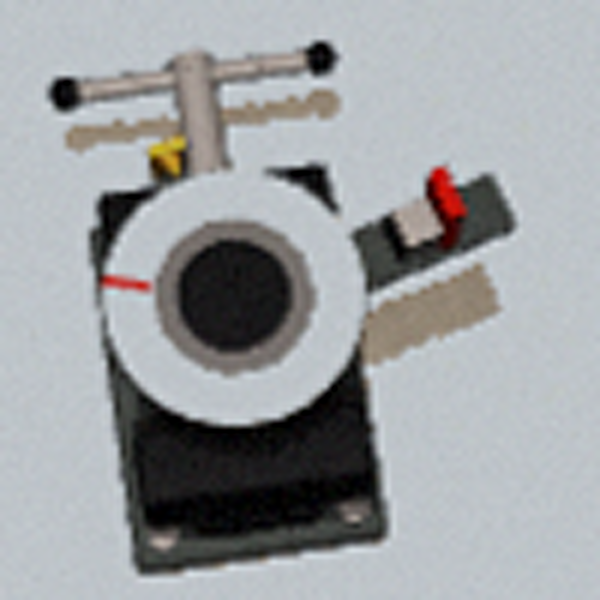

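View pics/scene1.png

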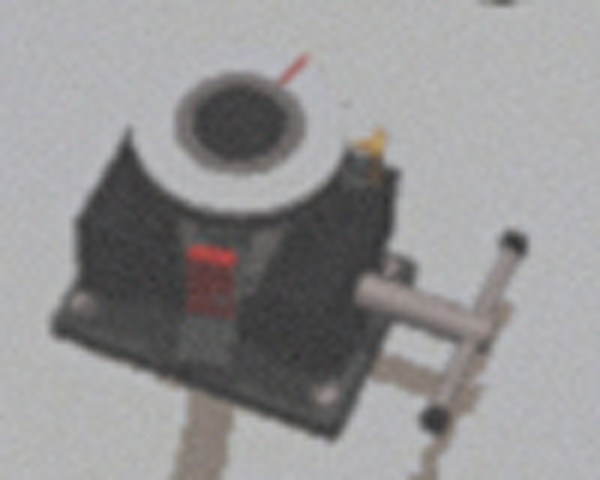

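The top crop puts the ring centre near crop (235,297), the red line at (127,284) on its left side, the brass cone tip near (180,165) and the red tab at (447,195). The line is therefore roughly 60° counter-clockwise of the pointer, and the ring must turn clockwise.

```bash
cat >> h.py <<'E'
def measure(verbose=True):
    from scipy.optimize import least_squares
    p,d=viewer.camera("top");q=p.astype(int)
    sub=np.zeros(d.shape,bool);sub[140:240,235:335]=1
    red=sub&(q[...,2]>1.5*q[...,1])&(q[...,2]>1.5*q[...,0])&(q[...,2]>80)
    m=sub&(d>0);P,u,v=cloud("top",d,m);s=(P[:,2]>.153)&(P[:,2]<.178)&(np.hypot(P[:,0]-.56,P[:,1]+.007)<.063)
    zr=np.median(P[s,2]);mask=np.zeros(d.shape,np.uint8);mask[v[s],u[s]]=1
    cs=max(cv2.findContours(mask,cv2.RETR_EXTERNAL,cv2.CHAIN_APPROX_NONE)[0],key=cv2.contourArea)[:,0]
    W=toworld("top",cs[:,0],cs[:,1],zr)
    f=least_squares(lambda c:np.hypot(W[:,0]-c[0],W[:,1]-c[1])-c[2],[.56,-.007,.055],loss="soft_l1",f_scale=.001).x
    w=np.where(red,q[...,2]-q[...,:2].max(2),0)
    v,u=np.nonzero(red);R=toworld("top",u,v,zr);r=np.hypot(R[:,0]-f[0],R[:,1]-f[1])
    k=(r<.058)&(r>.03);mk=np.average(R[k],axis=0,weights=w[v,u][k])[:2] if k.any() else np.array([np.nan]*2)
    Pt,ut,vt=cloud("top",d,red);t=(Pt[:,2]>zr+.016)&(Pt[:,2]<zr+.026)&(np.hypot(Pt[:,0]-f[0],Pt[:,1]-f[1])>.06)
    T=toworld("top",ut[t],vt[t],zr+.02).mean(0)[:2] if t.any() else np.array([np.nan]*2)
    yq=sub&(q[...,2]>1.5*q[...,0])&(q[...,1]>1.3*q[...,0])&(q[...,1]>80);vy,uy=np.nonzero(yq)
    Y=toworld("top",uy,vy,zr-.005) if len(uy) else np.full((1,3),np.nan)
    a=lambda X:np.degrees(np.arctan2(X[1]-f[1],X[0]-f[0]))
    print("z",zr.round(4),"ring",f.round(4),"mark",mk.round(4),a(mk).round(1),"tab",T.round(4),a(T).round(1),np.hypot(*(T-f[:2])).round(4),"brass",Y.mean(0).round(4),a(Y.mean(0)).round(1),np.hypot(*(Y.mean(0)[:2]-f[:2])).round(4),len(uy))
    return p
E
python3 - <<'E'
from h import *
measure();measure()
p,d=viewer.camera("scene");q=p.astype(int)
# scene: brass & mark
sub=np.zeros(d.shape,bool);sub[195:230,285:320]=1
y=sub&(q[...,2]>1.35*q[...,0])&(q[...,1]>1.15*q[...,0]);v,u=np.nonzero(y);print("brass",toworld("scene",u,v,.16).mean(0),len(u))
sub[:]=0;sub[195:206,294:304]=1
y=sub&(q[...,2]>1.25*q[...,0])&(q[...,2]>1.25*q[...,1]);v,u=np.nonzero(y);print("mark",toworld("scene",u,v,.165).round(4))
k=(cv2.inRange(p,(0,0,0),(75,75,75))>0);sub[:]=0;sub[202:219,280:303]=1;v,u=np.nonzero(k&sub);print("cap",toworld("scene",u,v,.165).mean(0),len(u))
E
```

```text
z 0.1651 ring [ 0.5627 -0.0074  0.0544] mark [0.5684 0.0394] 83.0 tab [ 0.6044 -0.0941] -64.3 0.0962 brass [0.6279 0.0226 0.1601] 24.8 0.0718 24
z 0.1652 ring [ 0.5625 -0.0074  0.0543] mark [0.5682 0.0391] 83.0 tab [ 0.6056 -0.0939] -63.6 0.0966 brass [0.6278 0.0226 0.1602] 24.7 0.0719 24
brass [0.62787405 0.02426079 0.16      ] 13
mark [[0.5684 0.0436 0.165 ]
 [0.5709 0.0453 0.165 ]
 [0.568  0.0385 0.165 ]
 [0.5706 0.0402 0.165 ]
 [0.5677 0.0334 0.165 ]
 [0.5702 0.0351 0.165 ]]
cap [ 0.56612092 -0.00579233  0.165     ] 126
```

>>> carry_out(commands=[1,37.6,55.4,4.5,0,0,1.785,1,37.6,55.4,4.5,0,0,1.785,1,37.6,55.4,4.5,0,0,1.785,1,37.6,55.4,4.5,0,0,1.785,1,37.6,55.4,4.5,0,0,1.785,1,37.6,55.4,4.5,0,0,1.785,1,37.6,55.4,4.5,0,0,1.785,1,37.6,55.4,4.5,0,0,1.785,1,37.6,55.4,4.5,0,0,1.785,1,37.6,55.4,4.5,0,0,1.785,1,37.6,55.4,4.5,0,0,1.785,1,37.6,55.4,4.5,0,0,1.785], force=10)

```text
time_s: 1.65
ee_pos: [0.4465, -0.1097, 0.2394]
eef_rot: [3.141, -0.001, 0.241]
force: [0.0, -1.3, 0.4]
grip_width: 0.0177
```

>>> carry_out(commands=[1,9.55,13.97,0,0,0,0.28,1,9.55,13.97,0,0,0,0.28,1,9.55,13.97,0,0,0,0.28,1,9.55,13.97,0,0,0,0.28,1,9.55,13.97,0,0,0,0.28,1,9.55,13.97,-4,0,0,0.28,1,9.55,13.97,-5.5,0,0,0.28,1,9.55,13.97,-6.2,0,0,0.28,1,9.55,13.97,-6.2,0,0,0.28,1,9.55,13.97,-6.2,0,0,0.28,1,9.55,13.97,-6.2,0,0,0.28])

```text
time_s: 2.57
ee_pos: [0.5426, 0.0298, 0.179]
eef_rot: [3.14, -0.003, 0.521]
force: [0.3, -0.4, -0.1]
grip_width: 0.0005
```

```bash
python3 - <<'E'
from h import *
o=ctrl.get_obs();print({k:o[k] for k in("time_s","qpos","ee_pos","eef_rot","force","moment","grip_width")})
E
```

```text
{'time_s': 2.5667, 'qpos': array([-1.25773386e-02,  3.06196467e-01,  1.57598957e+00, -6.94354834e-05,
        1.25636282e+00, -5.33368582e-01]), 'ee_pos': array([0.54255749, 0.02976073, 0.17899651]), 'eef_rot': array([ 3.13998816e+00, -2.58740339e-03,  5.20814693e-01]), 'force': array([ 0.2809499 , -0.41108819, -0.12425291]), 'moment': array([-0.03962875, -0.10958353, -0.02683195]), 'grip_width': 0.000514529360220271}
```

>>> carry_out(commands=[1,0,0,-0.4,0,0,0,1,0,0,-0.7,0,0,0,1,0,0,-0.9,0,0,0,1,0,0,-1.0,0,0,0,1,0,0,-1.05,0,0,0,1,0,0,-1.1,0,0,0,1,0,0,-1.1,0,0,0])

```text
time_s: 3.15
ee_pos: [0.5426, 0.0297, 0.168]
eef_rot: [3.14, -0.003, 0.521]
force: [-0.1, -0.7, -0.4]
grip_width: 0.0004
```

>>> carry_out(commands=[1,0,0,-0.04,0,0,0,1,0,0,-0.08,0,0,0,1,0,0,-0.12,0,0,0,1,0,0,-0.16,0,0,0,1,0,0,-0.2,0,0,0,1,0,0,-0.2,0,0,0])

```text
time_s: 3.65
ee_pos: [0.5425, 0.0298, 0.1659]
eef_rot: [3.14, -0.002, 0.521]
force: [-0.3, -0.0, -1.1]
grip_width: 0.0009
```

>>> carry_out(commands=[1,0,0,-0.03,0,0,0,1,0,0,-0.06,0,0,0,1,0,0,-0.09,0,0,0,1,0,0,-0.09,0,0,0])

```text
time_s: 3.98
ee_pos: [0.5426, 0.0298, 0.1653]
eef_rot: [3.14, -0.003, 0.521]
force: [-0.9, 0.3, 4.0]
grip_width: 0.0002
```

>>> carry_out(commands=[1,0,0,-0.02,0,0,0,1,0,0,-0.04,0,0,0,1,0,0,-0.06,0,0,0,1,0,0,-0.06,0,0,0])

```text
time_s: 4.32
ee_pos: [0.5426, 0.0298, 0.1649]
eef_rot: [3.14, -0.003, 0.521]
force: [-2.2, -1.2, 6.5]
grip_width: 0.0006
```

>>> carry_out(commands=[1,0,0,-0.05,0,0,0,1,0.26,0.14,-0.05,0,0,-0.07,1,0.53,0.255,-0.05,0,0,-0.14,1,0.81,0.355,-0.05,0,0,-0.209,1,1.095,0.435,-0.05,0,0,-0.279])

```text
time_s: 4.73
ee_pos: [0.5535, 0.0344, 0.1647]
eef_rot: [3.14, -0.003, 0.239]
force: [-4.6, 0.3, 7.7]
grip_width: 0.0003
```

```bash
python3 - <<'E'
from h import *
measure()
p,d=viewer.camera("scene");cv2.imwrite("pics/s2.png",cv2.resize(p[180:260,240:340],None,fx=6,fy=6,interpolation=cv2.INTER_CUBIC))
print(ctrl.get_obs()["force"],ctrl.get_obs()["ee_pos"])
E
```

```text
z 0.1647 ring [ 0.5627 -0.0341  0.0336] mark [nan nan] nan tab [ 0.6052 -0.0936] -54.5 0.0731 brass [0.6037 0.0427 0.1597] 61.9 0.0871 1632
[-2.89227944  2.05389062  7.77955343] [0.55383487 0.03447014 0.16480443]
```

View pics/s2.png

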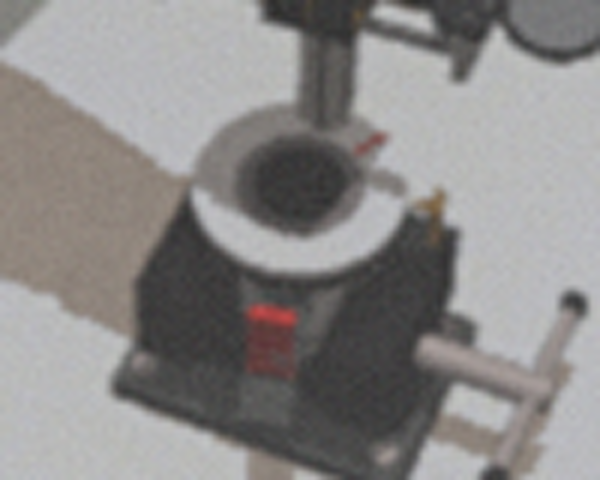

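The mark now shows at crop (370,145), about 15° nearer the pointer, and the ring followed the finger. I'll continue.

>>> carry_out(commands=[1,0.29,0.06,-0.045,0,0,-0.07,1,0.59,0.095,-0.045,0,0,-0.14,1,0.885,0.11,-0.045,0,0,-0.209,1,1.18,0.105,-0.045,0,0,-0.279,1,1.475,0.08,-0.045,0,0,-0.349,1,1.77,0.035,-0.045,0,0,-0.419])

```text
time_s: 5.33
ee_pos: [0.5716, 0.0354, 0.1648]
eef_rot: [3.141, -0.003, -0.183]
force: [-3.7, 3.2, 8.3]
grip_width: 0.0002
```

```bash
cat >> h.py <<'E'
def smark(x0=285,x1=330,y0=185,y1=225):
    p,d=viewer.camera("scene");q=cv2.GaussianBlur(p,(3,3),0).astype(int)
    w=q[...,2]-np.maximum(q[...,0],q[...,1])
    s=np.zeros(d.shape,bool);s[y0:y1,x0:x1]=1;g=q[...,1]-q[...,0]
    k=s&(w>25)&(g<15);v,u=np.nonzero(k);W=toworld("scene",u,v,.1645)
    k2=np.hypot(W[:,0]-.5645,W[:,1]+.0065)<.06;W=W[k2];c=np.average(W,axis=0,weights=w[v,u][k2])
    print("scene mark",c.round(4),len(W),"ang",np.degrees(np.arctan2(c[1]+.0065,c[0]-.5645)).round(1),"r",np.hypot(c[1]+.0065,c[0]-.5645).round(4))
    return p
E
python3 - <<'E'
from h import *
p=smark();cv2.imwrite("pics/s3.png",cv2.resize(p[180:260,240:340],None,fx=6,fy=6,interpolation=cv2.INTER_CUBIC))
print(ctrl.get_obs()["force"],ctrl.get_obs()["ee_pos"])
E
```

```text
scene mark [0.5957 0.0269 0.1645] 6 ang 46.9 r 0.0457
[-2.23227558  3.85183675  7.14995595] [0.5719823  0.03528396 0.16476955]
```

View pics/s3.png

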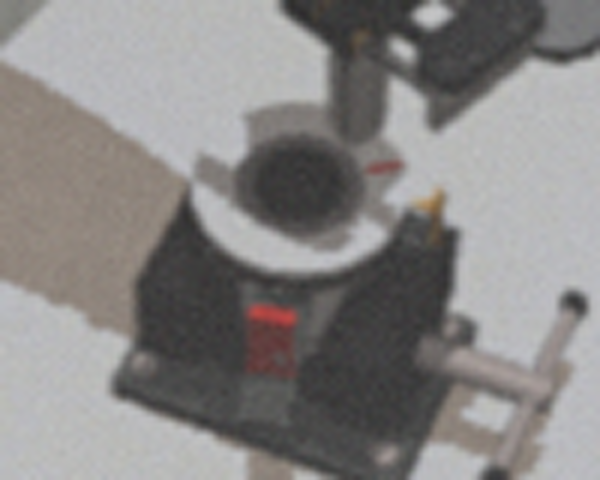

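>>> carry_out(commands=[1,0.36,-0.085,-0.045,0,0,-0.087,1,0.715,-0.2,-0.045,0,0,-0.175,1,1.06,-0.345,-0.045,0,0,-0.262,1,1.39,-0.52,-0.045,0,0,-0.349,1,1.39,-0.52,-0.045,0,0,-0.349])

```text
time_s: 5.8
ee_pos: [0.5865, 0.0304, 0.1648]
eef_rot: [-3.141, -0.004, -0.543]
force: [-0.1, 1.8, 7.2]
grip_width: 0.0004
```

```bash
python3 - <<'E'
from h import *
p=smark()
print(ctrl.get_obs()["force"],ctrl.get_obs()["ee_pos"])
E
```

```text
scene mark [0.6055 0.016  0.1645] 4 ang 28.8 r 0.0467
[0.77301627 2.05310979 6.15349142] [0.586461   0.03034708 0.16485784]
```

>>> carry_out(commands=[1,0,0,1.5,0,0,0,1,0,0,5,0,0,0,1,0,0,8,0,0,0,1,0,-28,8,0,0,0,1,0,-28,8,0,0,0,1,0,-28,8,0,0,0,1,0,-28,8,0,0,0,1,0,-28,8,0,0,0,1,0,-28,8,0,0,0,1,0,-28,8,0,0,0,1,0,-28,8,0,0,0,1,0,-28,8,0,0,0])

```text
time_s: 6.85
ee_pos: [0.5861, -0.251, 0.2439]
eef_rot: [-3.141, -0.003, -0.542]
force: [0.3, -0.0, -0.8]
grip_width: 0.0002
```

```bash
python3 - <<'E'
from h import *
smark();measure();smark();p=measure();cv2.imwrite("pics/t4.png",cv2.resize(p[140:240,235:335],None,fx=6,fy=6,interpolation=cv2.INTER_CUBIC))
E
```

```text
scene mark [0.6065 0.0157 0.1645] 10 ang 27.9 r 0.0475
z 0.1652 ring [ 0.5625 -0.0074  0.0545] mark [0.6041 0.0151] 28.4 tab [ 0.6053 -0.0936] -63.6 0.0963 brass [ 0.493  -0.1168  0.1602] -122.4 0.1296 136
scene mark [0.6065 0.0157 0.1645] 10 ang 27.9 r 0.0475
z 0.165 ring [ 0.5626 -0.0074  0.0544] mark [0.6042 0.0151] 28.4 tab [ 0.6051 -0.0939] -63.8 0.0964 brass [ 0.4915 -0.1183  0.16  ] -122.7 0.1317 150
```

View pics/t4.png

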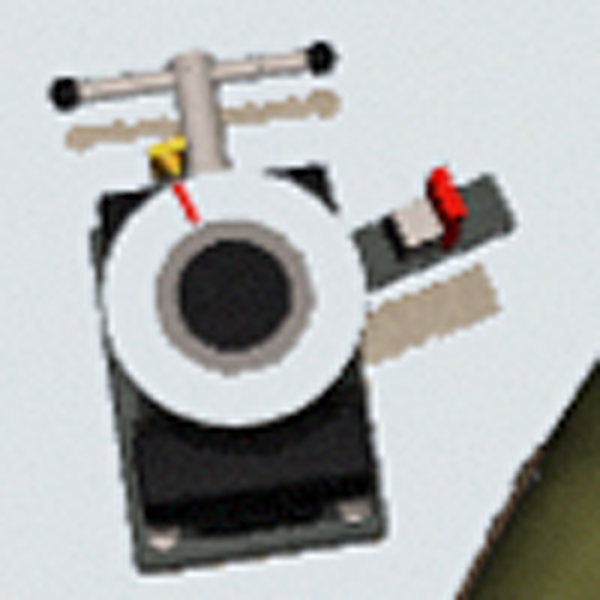

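The line sits at about 28°. The pointer comes out at 24.8–26.2°, averaging about 25.7°, so I'm nudging it another ~2.5° for margin.

>>> carry_out(commands=[1,0,28.1,0,0,0,0,1,0,28.1,0,0,0,0,1,0,28.1,0,0,0,0,1,0,28.1,0,0,0,0,1,0,28.1,0,0,0,0,1,0,28.1,0,0,0,0,1,0,28.1,0,0,0,0,1,0,28.1,-4,0,0,0,1,0,28.1,-6,0,0,0,1,0,28.1,-7,0,0,0,1,0,28.1,-7.5,0,0,0,1,0,28.1,-7.5,0,0,0])

```text
time_s: 8.05
ee_pos: [0.5867, 0.0328, 0.17]
eef_rot: [-3.141, -0.004, -0.538]
force: [-0.1, -0.2, 0.7]
grip_width: 0.0004
```

>>> carry_out(commands=[1,0,-0.2,-0.2,0,0,0,1,0,-0.2,-0.3,0,0,0,1,0,-0.2,-0.37,0,0,0,1,0,-0.2,-0.42,0,0,0,1,0,-0.2,-0.46,0,0,0,1,0,-0.2,-0.49,0,0,0,1,0,-0.2,-0.52,0,0,0,1,0,-0.2,-0.54,0,0,0,1,0,-0.2,-0.54,0,0,0])

```text
time_s: 8.8
ee_pos: [0.5869, 0.0308, 0.165]
eef_rot: [-3.141, -0.005, -0.538]
force: [-2.0, -0.8, 5.7]
grip_width: 0.0006
```

```bash
python3 - <<'E'
from h import *
smark();print(ctrl.get_obs()["force"],ctrl.get_obs()["ee_pos"])
E
```

```text
scene mark [0.6043 0.0154 0.1645] 5 ang 28.8 r 0.0455
[-0.71568322  0.35503337  4.82488264] [0.58686662 0.03079994 0.16505981]
```

>>> carry_out(commands=[1,0,0,-0.04,0,0,0,1,0,0,-0.065,0,0,0,1,0.07,-0.04,-0.065,0,0,-0.02,1,0.14,-0.085,-0.065,0,0,-0.04,1,0.205,-0.125,-0.065,0,0,-0.055,1,0.205,-0.125,-0.065,0,0,-0.055])

```text
time_s: 9.35
ee_pos: [0.5889, 0.0298, 0.1649]
eef_rot: [-3.14, -0.005, -0.593]
force: [-2.9, 0.9, 6.5]
grip_width: 0.0007
```

```bash
python3 - <<'E'
from h import *
smark();print(ctrl.get_obs()["force"],ctrl.get_obs()["ee_pos"])
E
```

```text
scene mark [0.6052 0.0143 0.1645] 7 ang 27.0 r 0.0457
[-2.74648439  1.29844759  6.37491899] [0.58888777 0.02980245 0.16490179]
```

>>> carry_out(commands=[1,0,0,1.5,0,0,0,1,0,0,5,0,0,0,1,0,0,7,0,0,0,1,1,-28,7,0,0,1.05,1,1,-28,7,0,0,1.05,1,1,-28,7,0,0,1.05,1,1,-28,7,0,0,1.05,1,1,-28,7,0,0,1.05,1,1,-28,7,0,0,1.05,1,1,-28,7,0,0,1.05,1,1,-28,7,0,0,1.05,1,1,-28,7,0,0,1.05])

```text
time_s: 10.4
ee_pos: [0.5983, -0.2526, 0.2339]
eef_rot: [-3.139, -0.004, 0.461]
force: [1.1, -0.0, 0.3]
grip_width: 0.0003
```

```bash
python3 - <<'E'
from h import *
smark();measure();measure()
E
```

```text
scene mark [0.6058 0.0153 0.1645] 9 ang 27.8 r 0.0467
z 0.1651 ring [ 0.5626 -0.0074  0.0545] mark [0.604  0.0141] 27.4 tab [ 0.6053 -0.0936] -63.7 0.0962 brass [ 0.4881 -0.123   0.1601] -122.8 0.1375 181
z 0.1651 ring [ 0.5627 -0.0075  0.0544] mark [0.6041 0.0141] 27.5 tab [ 0.6052 -0.0937] -63.7 0.0962 brass [ 0.4877 -0.1233  0.1601] -122.9 0.138 185
```

>>> carry_out(commands=[1,3.1,11.1,0,0,0,0,1,3.1,11.1,0,0,0,0,1,3.1,11.1,0,0,0,0,1,3.1,11.1,0,0,0,0,1,3.1,11.1,-3,0,0,0,1,3.1,11.1,-5,0,0,0,1,3.1,11.1,-6.2,0,0,0,1,3.1,11.1,-6.2,0,0,0,1,3.1,11.1,-6.2,0,0,0,1,3.1,11.1,-6.2,0,0,0])

```text
time_s: 11.38
ee_pos: [0.6304, -0.1394, 0.1742]
eef_rot: [-3.141, -0.006, 0.454]
force: [0.2, 0.4, 0.2]
grip_width: 0.0007
```

```bash
python3 - <<'E'
from h import *
p,d=viewer.camera("scene");cv2.imwrite("pics/s5.png",cv2.resize(p[180:260,240:340],None,fx=7,fy=7,interpolation=cv2.INTER_CUBIC))
print(ctrl.get_obs()["ee_pos"],ctrl.get_obs()["force"])
E
```

```text
[ 0.63037921 -0.13945837  0.1742341 ] [-0.11872219  0.72667394 -0.63260426]
```

View pics/s5.png

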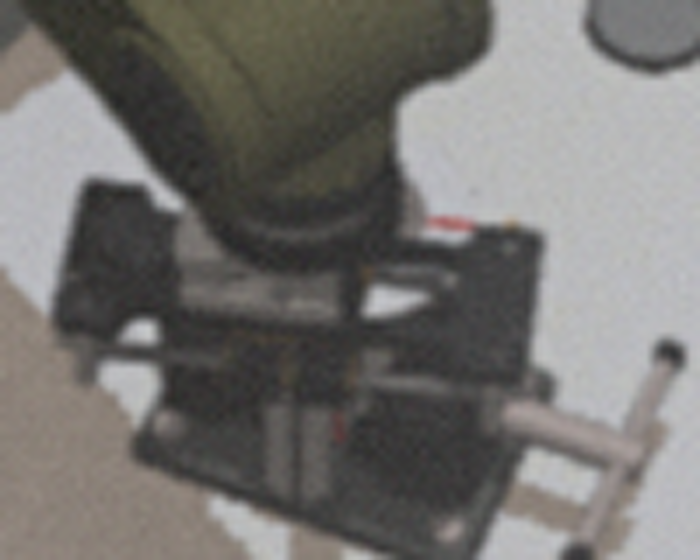

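>>> carry_out(commands=[1,-0.5,0.9,0,0,0,0,1,-1.0,1.8,0,0,0,0,1,-1.4,2.5,0,0,0,0,1,-1.6,2.85,0,0,0,0,1,-1.75,3.1,0,0,0,0,1,-1.75,3.1,0,0,0,0])

```text
time_s: 11.93
ee_pos: [0.6127, -0.1079, 0.1746]
eef_rot: [-3.142, -0.007, 0.455]
force: [-0.1, 0.3, -0.9]
grip_width: 0.0006
```

>>> carry_out(commands=[1,-0.06,0.12,0,0,0,0,1,-0.12,0.24,0,0,0,0,1,-0.16,0.33,0,0,0,0,1,-0.2,0.42,0,0,0,0,1,-0.25,0.51,0,0,0,0,1,-0.3,0.6,0,0,0,0,1,-0.34,0.69,0,0,0,0,1,-0.38,0.78,0,0,0,0,1,-0.43,0.87,0,0,0,0,1,-0.47,0.96,0,0,0,0,1,-0.52,1.05,0,0,0,0,1,-0.52,1.05,0,0,0,0])

```text
time_s: 12.93
ee_pos: [0.6075, -0.0971, 0.1746]
eef_rot: [-3.141, -0.007, 0.455]
force: [0.4, -0.9, -0.5]
grip_width: 0.0005
```

>>> carry_out(commands=[1,-0.04,0.08,0,0,0,0,1,-0.08,0.16,0,0,0,0,1,-0.12,0.24,0,0,0,0,1,-0.16,0.32,0,0,0,0,1,-0.2,0.4,0,0,0,0,1,-0.24,0.48,0,0,0,0,1,-0.27,0.54,0,0,0,0,1,-0.27,0.54,0,0,0,0])

```text
time_s: 13.6
ee_pos: [0.6048, -0.0917, 0.1746]
eef_rot: [3.141, -0.007, 0.455]
force: [3.3, -2.9, -0.4]
grip_width: 0.0007
```

```bash
python3 - <<'E'
from h import *
p,d=viewer.camera("scene");cv2.imwrite("pics/s6.png",cv2.resize(p[180:260,240:340],None,fx=7,fy=7,interpolation=cv2.INTER_CUBIC))
print(ctrl.get_obs()["ee_pos"],ctrl.get_obs()["force"],ctrl.get_obs()["moment"])
E
```

```text
[ 0.60481977 -0.09170928  0.17459066] [ 3.29077207 -2.38153413 -0.20871221] [-0.56306707 -0.66354015 -0.00328524]
```

View pics/s6.png

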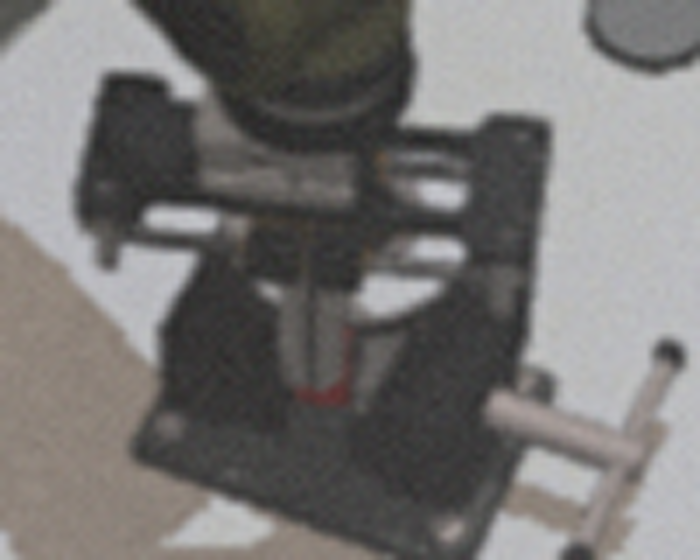

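The finger is bearing on the red tab at crop (325,395), with about 4 N of friction. I'll continue in small steps.

>>> carry_out(commands=[1,-0.02,0.05,0,0,0,0,1,-0.05,0.1,0,0,0,0,1,-0.07,0.14,0,0,0,0,1,-0.09,0.18,0,0,0,0,1,-0.11,0.22,0,0,0,0,1,-0.13,0.27,0,0,0,0,1,-0.13,0.27,0,0,0,0])

```text
time_s: 14.23
ee_pos: [0.6046, -0.0913, 0.1748]
eef_rot: [3.136, -0.008, 0.454]
force: [12.6, -15.8, -5.3]
grip_width: 0.0003
```

>>> carry_out(commands=[1,0.3,-0.6,0,0,0,0,1,0.9,-1.8,0,0,0,0,1,1.2,-2.4,0,0,0,0,1,1.2,-2.4,5,0,0,0,1,1.2,-2.4,7,0,0,0,1,1.2,-17,7,0,0,0,1,1.2,-17,7,0,0,0,1,1.2,-17,7,0,0,0,1,1.2,-17,7,0,0,0,1,1.2,-17,7,0,0,0,1,1.2,-17,7,0,0,0])

```text
time_s: 15.15
ee_pos: [0.6162, -0.262, 0.2441]
eef_rot: [3.138, -0.008, 0.452]
force: [0.0, 1.2, 0.7]
grip_width: 0.0004
```

```bash
python3 - <<'E'
from h import *
smark();measure();p=measure();cv2.imwrite("pics/t7.png",cv2.resize(p[140:240,235:335],None,fx=6,fy=6,interpolation=cv2.INTER_CUBIC))
E
```

```text
scene mark [0.6059 0.0153 0.1645] 9 ang 27.8 r 0.0468
z 0.1653 ring [ 0.5628 -0.0078  0.0546] mark [0.6041 0.0142] 28.0 tab [ 0.5977 -0.0777] -63.5 0.0782 brass [ 0.4854 -0.1249  0.1603] -123.4 0.1404 195
z 0.1651 ring [ 0.5629 -0.0076  0.0546] mark [0.6041 0.0141] 27.8 tab [ 0.598  -0.0773] -63.3 0.078 brass [ 0.486  -0.1247  0.1601] -123.3 0.1401 202
```

View pics/t7.png

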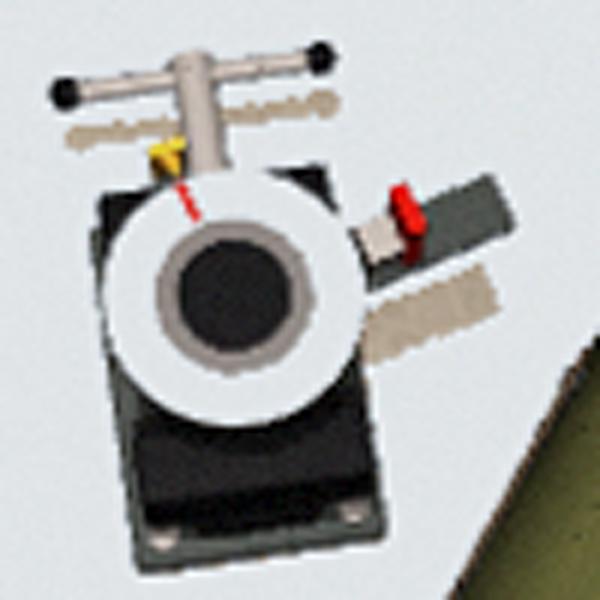

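The tab reads 78 mm from the axis, so it is fully home, and the mark hasn't moved. The arm is clear, so I'm handing in.

```bash
python3 -c "
from station import ticket
print(ticket.hand_in())"
```

```text
the job is handed in; nothing more can be done
None
```

I turned the ring about 55° clockwise with light fingertip pressure, then pushed the red tab home. I backed the arm clear and handed the job in at about 15 s on the robot's clock; it reports no verdict.

- **Ring alignment:** the red line ended at about 27.4–28.0° in the world frame. My estimates of the pointer direction disagreed, ranging from 24.7 to 26.6°. That leaves the line 1–3 mm off the pointer, inside the 4 mm limit but not perfectly centred. A last small nudge moved it only about 1°, and I did not correct it further.
- **Lock:** the final top image puts the tab about 78 mm from the ring axis. Fully home is 78.5 mm and the limit is 80.5 mm. The line did not shift measurably while I pushed.
- **Forces:** every reading on the ring was under about 10 N (limit 15 N). The lock push ended at about 21 N against the stop, which is firmer than I intended but under the 25 N limit. Forces are read only at the end of each move, so brief peaks in between would not show.
- **Other things on the bench:** I did not aim the arm at any of them, but I did not re-measure their positions at the end.

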